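# Sort two drive pulleys by keyway for the easel lift

## Robot

A 6-joint arm with a two-finger parallel gripper is mounted at the origin on the work surface. World frame = base frame: x ahead of the robot, y to its left, z up, the work surface at z = 0. Lengths are in mm, angles in rad, forces in N, time in s.
With the tool pointing down it reaches from about 325 to 1000 mm from the base axis. Payload 5.1 kg.
Tool frame: the origin (TCP) lies midway between the tips of the shut fingers; the grasp point (between the pads) lies 19 mm behind it; z points along the fingers, y is the direction in which the jaws open and shut (so a half turn about z gives the same grasp; the last joint's range is limited). The gripper opens to 85 mm and grips with 20 to 120 N. Pads are 22 mm wide; open, the fingers measure 114 mm over their backs; the gripper's body (76 mm by 85 mm) begins 54 mm behind the grasp point. The pads swing forward as they close: fully open they stand 13 mm farther back than shut.
Start: joints at [1.233, 0.124, 1.65, -0, 1.367, -0.083], TCP at [163.856, 628.996, 231.322] pointing down, gripper open.
Joint ranges: [-2.61, 2.61], [-1.02, 2.33], [0.03, 2.71], [-1.35, 4.49], [0.32, 2.68], [-2.91, 2.91]. Speed limits (rad/s): [2.57, 2.57, 3.14, 3.14, 3.14, 3.14].

## Interface

Orientations are given as a 3x3 rotation matrix whose columns are the frame's x, y, z axes.
In Python, from cell import observe, get_image, finish_job gives the robot as it stands. The module is installed in compiled form; this text tells all that it offers.
- The arm moves only by the tool drive_tool, never from a script. Its argument "motion" is one flat list of numbers, 7 for each row, row after row: the turn, a rotation vector about the tool's x, y, z normalised to -1 to 1, where 1 is 30 degrees, then the shift along the tool's x, y, z normalised to -1 to 1, where 1 is 0.4 m, then the finger opening in mm, from 0 to 85.4. A call has 1 to 20 rows; each row shifts and turns the commanded pose from where the row before left it, along the tool's axes as they then stand; what a row does not reach is not made up. A row lasts 1/12 s, in which the tool goes at most 41.7 mm and 7.16 degrees, less where a joint would pass 70% of its speed; a pose out of reach is approached as far as the arm can. A call with a number of a shift or a turn outside -1 to 1 is refused whole. A call with a gripper value outside its range is refused whole. The fingers move at their own pace and stop on an object; "squeeze" is the grip in N (left out, the last holds). Time passes only in rows, so rows that do not move let the fingers close. It gives the time, the measured TCP pose, the force and the opening at its end, in the units of the state.
- observe(): the state, without advancing time (a new reading comes with each control period).
- get_image(name): name is "scene" or "top" or "wrist"; returns a dict with "color" (420x560x3 uint8, red, green, blue), "mtx" (3x3 intrinsics, pixels), "T" (4x4, takes a point from camera to world coordinates). Camera axes: x right, y up, looking along -z (the intrinsics and any distortion apply to the point x, -y, -z); pixel columns grow to the right and rows downward; lengths in mm; the calibration is good to about 2 mm. A picture is of the moment at which its call begins. There is no depth.
- finish_job(): hands the job in, once; it reports no verdict.
The state is a dict: "clock": time; "qpos": joint angles; "dq": joint speeds; "effort": joint torques, N m; "tcp_pos": TCP position; "ee_rot": TCP orientation; "force": force on the tool from outside, world axes, zero at the start; "moment": the same for the moment, N m; "gripper_width": finger opening in mm.
Only numpy, scipy, OpenCV 4.12 (cv2) and the standard library are available. Lean on these libraries where they do the work, as an engineer would, in place of code of your own. Each camera call takes 0.05 s, during which the arm holds its last target. There are 200 camera calls.

## Task

The painter's motorised easel is being put back together. Of the two orange pulleys with keyways, seat the one whose two keyways lie straight opposite each other on the gearbox's upright keyed shaft, pushed or dropped fully home so that it lies flat on the gearbox; the other one, with its keyways at right angles, does not fit, so lay it flat in the empty blue tray.

Things in the scene. Friction and masses are not known exactly. Their poses are not given: they have to be found in the camera images.
- straight_mid (a point): Centre (half-way up, on the axis) of the pulley that fits: orange toothed drum, 62 mm across (64 over teeth), 44 mm tall, 0.1 kg, standing on the table, bore upright and open both ends, z up. Bore 26 mm; two full-height keyways 17 mm wide, ends 27 mm from the axis, opposite, along its own +x and -x. Half a turn makes no difference. Grip across the outside, any direction, at the centre or higher.
- angled_mid (a point): Centre (half-way up, on the axis) of the pulley that does not fit: same orange drum, sizes and mass, standing on the table, but its two keyways are at right angles, one along its own +x and one along its own +y; z up. (A third orange pulley, near the table's far edge, has a plain round bore and no keyways: not part of the job.)
- shaft_seat (a point): On the shaft axis at the flat top of a fixed grey gearbox (130 x 110 x 70 mm high, black motor on its +x end). Steel shaft 16 mm across rises 40 mm above it, last 10 mm coned. Two yellow brass keys along this point's +x and -x, 8 mm thick, reach 22 mm; 14 to 32 mm up they taper to 12 mm reach. z up. A seated pulley's underside lies at this level, with about 4.5 mm (11 deg) play.
- tray_in (a point): Centre of the inner floor of the open, empty blue tray, fixed to the table: 170 x 170 mm outside, walls 5 mm thick, rim 28 mm above the table, inside 160 x 160 mm; x and y along its sides, z up.

How it is judged (in metres and radians):
At the end, for the whole second after the job is handed in: Opposite-keyway pulley on the shaft: underside on the gearbox top within 3.5 mm, axis within 10 mm, level within 7 deg, keyways within 20 deg of the keys. Right-angle pulley flat on the tray floor: within 5 mm in height, 75 mm of its centre, 8 deg of level. Both at rest (under 30 mm/s) (horizontal distance between straight_mid and shaft_seat below 0.01 m and z of straight_mid in the frame of shaft_seat between 0.018 and 0.0255 m and angle between the z axis of straight_mid and the z axis of shaft_seat, either way round below 0.12 rad and angle between the x axis of straight_mid and the x axis of shaft_seat, either way round below 0.35 rad and horizontal distance between angled_mid and tray_in below 0.075 m and z of angled_mid in the frame of tray_in between 0.018 and 0.027 m and angle between the z axis of angled_mid and the z axis of tray_in, either way round below 0.15 rad and linear speed of each of straight, angled below 0.03 m/s); the robot touches nothing.
It also fails if it takes over 54 s, if anything falls off the work surface, if the arm or the gripper's body presses on something with over 40 N, if the wrist force passes 120 N, or if a joint passes its speed limit or range.

## Working session

There is one attempt and no reset: what is moved stays moved. The work goes in short steps, Python scripts to look and compute and a tool call to move; the robot and the scene stay as the last step left them, time stands still between calls to the robot, and variables do not carry over. Pictures are saved under pics/ and viewed, about 8 in all and at most 12, crops included, and the job is handed in when it is done.

Besides the shell and the picture viewer there is one more tool, called after "Call:" as name(argument=value, ...) on one line, values as JSON. drive_tool: Moves the arm, as the interface text tells. Scaled input: -1 to 1 covers 0.4 m each way for a shift and 30 degrees each way for a turn. Its arguments: {"type":"object","properties":{"motion":{"type":"array","items":{"type":"number"}},"squeeze":{"type":"number"}},"required":["motion"]}

```bash
mkdir -p pics; cat > h.py <<'E'
import numpy as np, cv2
from cell import observe, get_image, finish_job
def grab(n,fn=None):
    d=get_image(n)
    if fn: cv2.imwrite('pics/'+fn,d['color'][:,:,::-1])
    return d
def ray(d,u,v,z):
    """pixel -> world xy on plane z"""
    K=np.array(d['mtx']);T=np.array(d['T'])
    p=np.linalg.inv(K)@[u,v,1]
    w=T[:3,:3]@[p[0],-p[1],-p[2]]; o=T[:3,3]
    return o+w*(z-o[2])/w[2]
def proj(d,P):
    K=np.array(d['mtx']);T=np.array(d['T'])
    c=T[:3,:3].T@(np.array(P)-T[:3,3]); p=K@[c[0],-c[1],-c[2]]
    return p[:2]/p[2]
E
python3 - <<'E'
from h import *
t=grab('top','top1.png');s=grab('scene','scene1.png')
a=np.hstack([cv2.imread('pics/top1.png'),cv2.imread('pics/scene1.png')])
for d in (t,s): print(d.keys(),np.round(d['mtx'],1),np.round(d['T'],3))
st=observe(); print(st['clock'],np.round(st['ee_rot'],3),st['force'],st['gripper_width'])
hsv=cv2.cvtColor(t['color'],cv2.COLOR_RGB2HSV)
m=cv2.inRange(hsv,(5,130,90),(20,255,255))
n,l,sts,c=cv2.connectedComponentsWithStats(m)
for i in range(1,n):
    if sts[i][4]>40: print(sts[i],c[i],ray(t,*c[i],44))
E
```

```text
dict_keys(['color', 'mtx', 'T']) [[482.7   0.  280.8]
 [  0.  482.7 215.8]
 [  0.    0.    1. ]] [[ 2.90000e-02  9.98000e-01 -6.10000e-02  5.08924e+02]
 [-9.99000e-01  2.70000e-02 -2.90000e-02 -3.74600e+00]
 [-2.70000e-02  6.20000e-02  9.98000e-01  9.98003e+02]
 [ 0.00000e+00  0.00000e+00  0.00000e+00  1.00000e+00]]
dict_keys(['color', 'mtx', 'T']) [[415.    0.  274.2]
 [  0.  415.  211.9]
 [  0.    0.    1. ]] [[ 1.810000e-01 -8.050000e-01  5.650000e-01  1.047244e+03]
 [ 9.830000e-01  1.420000e-01 -1.130000e-01 -9.413700e+01]
 [ 1.100000e-02  5.760000e-01  8.170000e-01  7.707110e+02]
 [ 0.000000e+00  0.000000e+00  0.000000e+00  1.000000e+00]]
0.1 [[-0.968  0.252 -0.001]
 [ 0.252  0.968 -0.002]
 [ 0.    -0.002 -1.   ]] [-0.23687049  0.10051605  0.65500464] 85.4851745065451
[304  67  31  30 593] [319.07588533  81.31871838] [840.32497146 -44.83731999  44.        ]
[301 158  32  32 484] [317.6838843  175.09504132] [650.35795409 -46.69112267  44.        ]
[266 236  32  32 509] [281.75049116 251.69155206] [496.52550232  20.2877285   44.        ]
[ 76 343  42  77 678] [ 99.50884956 369.47787611] [255.55805552 371.14819118  44.        ]
[105 351  25  46 149] [117.99328859 372.22147651] [251.60314808 334.28830424  44.        ]
[ 122  353   66   67 1713] [151.39346176 380.10566258] [238.87763773 267.68638798  44.        ]
[175 373  19  47 161] [184.14906832 395.1242236 ] [212.57740001 202.16155095  44.        ]
```

View pics/top1.png

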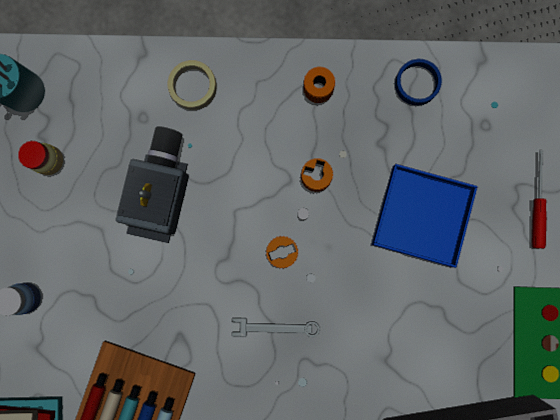

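Top view: straight pulley at px (282,252), angled at (317,175), plain one at (319,83), shaft at (146,195) and tray at (425,216).

```bash
python3 - <<'E'
from h import *
t=grab('top');s=grab('scene'); w=grab('wrist')
print('wrist rel', np.round(w['mtx'],1)); st=observe()
R=np.array(st['ee_rot']);T=np.array(w['T'])
print(np.round(R.T@T[:3,:3],3),np.round(R.T@(T[:3,3]-st['tcp_pos']),1))
hsv=cv2.cvtColor(t['color'],cv2.COLOR_RGB2HSV)
m=cv2.inRange(hsv,(100,150,60),(125,255,255)); m[:150]=0;m[280:]=0;m[:,:360]=0
c=max(cv2.findContours(m,0,1)[0],key=cv2.contourArea);r=cv2.minAreaRect(c);print('tray',r)
for p in cv2.boxPoints(r): print(ray(t,*p,28))
print('tray c',ray(t,*r[0],20))
m=cv2.inRange(hsv,(18,80,60),(35,255,255))[150:240,110:190]
ys,xs=np.nonzero(m);print('keys',len(xs),ray(t,xs.mean()+110,ys.mean()+150,85))
E
```

```text
wrist rel [[323.1   0.  276.7]
 [  0.  323.1 205.4]
 [  0.    0.    1. ]]
[[ 0.001  0.945  0.328]
 [ 1.    -0.001  0.   ]
 [ 0.001  0.328 -0.945]] [ 8.390e+01 -1.000e-01 -1.419e+02]
tray ((425.265380859375, 215.5269012451172), (85.86397552490234, 84.54839324951172), 15.255118370056152)
[ 514.96431081 -160.48704368   28.        ]
[ 680.26679817 -202.20320278   28.        ]
[ 638.73915828 -367.41922687   28.        ]
[ 475.0525265  -324.51708064   28.        ]
tray c [ 577.36240792 -266.01632543   20.        ]
keys 52 [600.44244106 288.21745668  85.        ]
```

View pics/scene1.png

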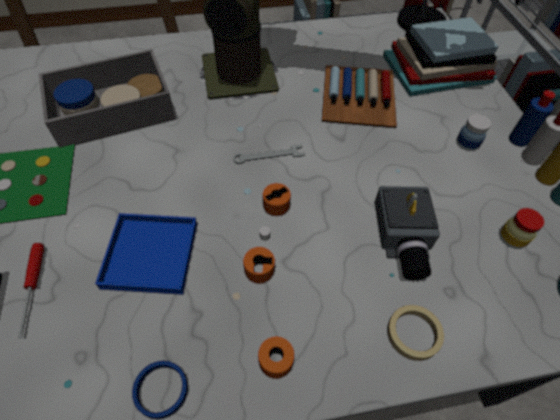

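The scene view agrees: straight pulley at px (277,198), angled at (260,264), gearbox at (408,215), tray at (148,252). The route is clear at hover height, so I'll go above the shaft first.

Call:
drive_tool(motion=[0, 0, 0, -0.0794, -0.0344, -0.0045, 85, 0, 0, 0, -0.0794, -0.0344, -0.0045, 85, 0, 0, 0, -0.0794, -0.0344, -0.0045, 85, 0, 0, 0, -0.0794, -0.0344, -0.0045, 85, 0, 0, 0, -0.0794, -0.0344, -0.0045, 85, 0, 0, 0, -0.0794, -0.0344, -0.0045, 85, 0, 0, 0, -0.0794, -0.0344, -0.0045, 85, 0, 0, 0, -0.0794, -0.0344, -0.0045, 85, 0, 0, 0, -0.0794, -0.0344, -0.0045, 85, 0, 0, 0, -0.0794, -0.0344, -0.0045, 85, 0, 0, 0, -0.0794, -0.0344, -0.0045, 85, 0, 0, 0, -0.0794, -0.0344, -0.0045, 85, 0, 0, 0, -0.0794, -0.0344, -0.0045, 85, 0, 0, 0, -0.0794, -0.0344, -0.0045, 85, 0, 0, 0, -0.0794, -0.0344, -0.0045, 85, 0, 0, 0, -0.0794, -0.0344, -0.0045, 85, 0, 0, 0, 0, 0, 0, 85, 0, 0, 0, 0, 0, 0, 85, 0, 0, 0, 0, 0, 0, 85])

```text
clock: 1.83
tcp_pos: [599.8, 287.9, 259.7]
ee_rot: [[-0.968, 0.252, -0.001], [0.252, 0.968, 0.0], [0.001, -0.0, -1.0]]
force: [-0.9, 0.7, 0.6]
gripper_width: 85.3
```

```bash
python3 - <<'E'
from h import *
w=grab('wrist','w1.png'); st=observe(); print(st['clock'],st['tcp_pos'],np.round(st['ee_rot'],3),np.round(st['qpos'],2))
hsv=cv2.cvtColor(w['color'],cv2.COLOR_RGB2HSV)
m=cv2.inRange(hsv,(18,80,50),(35,255,255))
n,l,sts,c=cv2.connectedComponentsWithStats(m)
for i in range(1,n):
    if sts[i][4]>15: print(sts[i],c[i],ray(w,*c[i],85))
print('expected',proj(w,[600,288,70]),proj(w,[600,288,110]))
E
```

```text
1.8833 [599.42992357 288.34820851 259.81318105] [[-0.968  0.251 -0.001]
 [ 0.251  0.968  0.   ]
 [ 0.001 -0.    -1.   ]] [ 0.37  0.14  1.58  0.    1.42 -0.95]
[444 152  56  55 935] [460.47700535 172.76898396] [637.59888461 468.32378381  85.        ]
[268 158   9  23 162] [272.25308642 167.82098765] [585.29953607 286.95656862  85.        ]
[467 165  23  37  78] [473.34615385 180.05128205] [648.49584073 480.36621198  85.        ]
[271 193   8  10  71] [274.22535211 197.6056338 ] [615.95647873 280.94584051  85.        ]
[248 339  19  18  60] [259.41666667 349.05      ] [799.92036411 213.89192964  85.        ]
[270 348  10   5  19] [274.42105263 349.52631579] [805.24661332 231.51978122  85.        ]
[265 353  10   5  21] [269.76190476 355.38095238] [812.56075848 223.6468644   85.        ]
expected [276.96192372 177.74447056] [276.97304078 188.22507533]
```

View pics/w1.png

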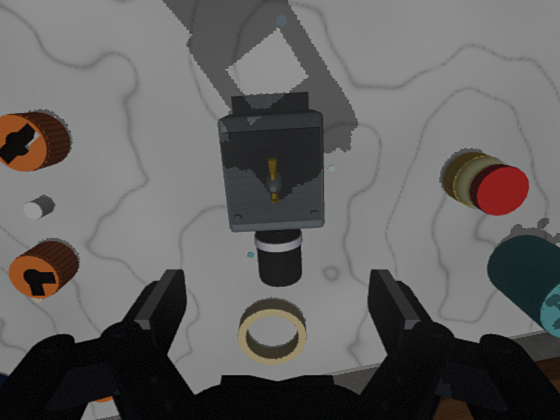

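Wrist view: keys from px (272,158) to (275,203), shaft at about (273,182), straight pulley at (20,140), angled at (38,275). I'll zoom in on the shaft in both views.

```bash
python3 - <<'E'
import cv2,numpy as np
w=cv2.imread('pics/w1.png');t=cv2.imread('pics/top1.png')
f=lambda a,k:cv2.convertScaleAbs(cv2.resize(a,(400,600),interpolation=cv2.INTER_NEAREST),alpha=k)
cv2.imwrite('pics/c1.png',np.hstack([f(w[150:210,254:294],1.6),f(t[170:218,130:162],1.6)]))
E
```

```text
(no output)
```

View pics/c1.png

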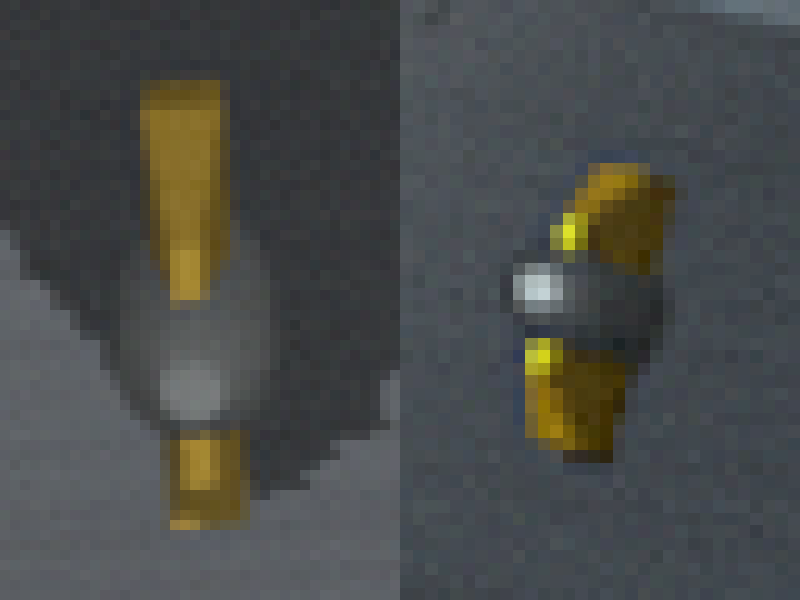

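Zoom: cone tip at px (272.7,188.6) in the wrist view and (140.6,192.3) in the top view; the inner key-taper tops in the top view are at (143.1,188.1) and (140.7,198.1).

```bash
python3 - <<'E'
from h import *
w=grab('wrist');t=grab('top')
print('tip',ray(w,272.7,188.6,110),ray(t,140.6,192.3,110))
a,b=ray(w,272.0,160.6,84),ray(w,273.3,202,84);print(a,b,np.degrees(np.arctan2(*(b-a)[1::-1])),(a+b)/2)
a,b=ray(t,143.1,188.1,102),ray(t,140.7,198.1,102);print(a,b,np.degrees(np.arctan2(*(a-b)[1::-1])),(a+b)/2)
# gearbox top rim corners/edges: dominant line directions on z=70 in both views
for d,x0,x1,y0,y1 in((w,210,335,105,235),(t,115,190,150,245)):
    g=cv2.cvtColor(d['color'],cv2.COLOR_RGB2GRAY)
    for x in cv2.createLineSegmentDetector().detect(g[y0:y1,x0:x1])[0][:,0]:
        p,q=ray(d,x[0]+x0,x[1]+y0,70),ray(d,x[2]+x0,x[3]+y0,70)
        if np.hypot(*(q-p)[:2])>45: print('seg',np.round(x+[x0,y0,x0,y0]),np.round(p[:2]),np.round(q[:2]),round(np.degrees(np.arctan2(*(q-p)[1::-1]))%90,1))
# pulleys in wrist view
hsv=cv2.cvtColor(t['color'],cv2.COLOR_RGB2HSV)
m=cv2.inRange(hsv,(5,130,140),(20,255,255))
for n,cx,cy in(('S',282,252),('A',317,175)):
    b=np.zeros_like(m);b[cy-22:cy+22,cx-22:cx+22]=m[cy-22:cy+22,cx-22:cx+22]
    c=cv2.convexHull(np.vstack(cv2.findContours(b,0,1)[0]));e=cv2.minEnclosingCircle(c);h=cv2.fillConvexPoly(b*0,c,255)
    h=cv2.erode(h,np.ones((3,3)))&~b;M=cv2.moments(h,True)
    th=.5*np.arctan2(2*M['mu11'],M['mu20']-M['mu02']);o=np.array([M['m10'],M['m01']])/M['m00'];u=np.array([np.cos(th),np.sin(th)])*10
    p,q=ray(t,*(o-u),44),ray(t,*(o+u),44)
    print(n,e,ray(t,*e[0],44),'slot',ray(t,*o,44),np.degrees(np.arctan2(*(q-p)[1::-1])))
E
```

```text
tip [599.00284017 284.49348457 110.        ] [599.98925739 284.94335515 110.        ]
[578.03902177 288.96035393  84.        ] [620.32124756 279.20295567  84.        ] -12.99456731117073 [599.18013467 284.0816548   84.        ]
[608.86922468 283.17744533 102.        ] [589.86872364 286.83614236 102.        ] -10.899352321311198 [599.36897416 285.00679384 102.        ]
seg [229. 231. 216. 119.] [645. 222.] [527. 245.] 78.8
seg [323. 153. 324. 222.] [586. 341.] [661. 326.] 79.0
seg [256. 231. 298. 228.] [652. 250.] [661. 297.] 79.1
seg [222. 132. 317. 126.] [540. 246.] [559. 340.] 78.9
seg [319. 220. 232. 225.] [658. 322.] [639. 227.] 78.9
seg [188. 177. 175. 232.] [637. 206.] [529. 227.] 78.8
seg [148. 154. 177. 161.] [681. 287.] [667. 229.] 77.0
seg [176. 155. 153. 150.] [679. 232.] [689. 277.] 77.5
seg [167. 242. 126. 233.] [508. 242.] [524. 323.] 79.2
seg [115. 218. 121. 195.] [553. 345.] [597. 337.] 79.4
seg [180. 170. 144. 161.] [650. 223.] [665. 295.] 78.7
seg [176. 199. 182. 171.] [592. 228.] [648. 218.] 80.0
seg [131. 165. 179. 176.] [658. 320.] [639. 223.] 78.9
seg [161. 224. 118. 214.] [543. 256.] [560. 340.] 78.8
S ((281.8921813964844, 251.5929412841797), 15.39124584197998) [496.7275657   20.01404501  44.        ] slot [496.43740678  20.1669981   44.        ] -65.79555351370831
A ((316.8855285644531, 173.1385498046875), 15.139082908630371) [654.23355961 -45.01173183  44.        ] slot [656.21560551 -43.59916495  44.        ] -58.435079531837694
```

Shaft at (599.2, 284.5) with the key axis at −11.1°. Straight pulley at about (496.6, 20.1) with its slot at −65.8°, so it has to turn +54.7°. Next I hover over it at yaw 20.8° to refine the estimate.

Call:
drive_tool(motion=[0, 0, 0, 0.009, -0.0793, 0.0166, 85, 0, 0, 0, 0.009, -0.0793, 0.0166, 85, 0, 0, 0, 0.009, -0.0793, 0.0166, 85, 0, 0, 0, 0.009, -0.0793, 0.0166, 85, 0, 0, 0, 0.009, -0.0793, 0.0166, 85, 0, 0, 0, 0.009, -0.0793, 0.0166, 85, 0, 0, 0, 0.009, -0.0793, 0.0166, 85, 0, 0, 0, 0.009, -0.0793, 0.0166, 85, 0, 0, 0, 0.009, -0.0793, 0.0166, 85, 0, 0, 0.228, 0, 0, 0, 85, 0, 0, 0.228, 0, 0, 0, 85, 0, 0, 0.228, 0, 0, 0, 85, 0, 0, 0.228, 0, 0, 0, 85, 0, 0, 0.228, 0, 0, 0, 85, 0, 0, 0.228, 0, 0, 0, 85, 0, 0, 0.228, 0, 0, 0, 85, 0, 0, 0.228, 0, 0, 0, 85, 0, 0, 0, 0, 0, 0, 85, 0, 0, 0, 0, 0, 0, 85], squeeze=40)

```text
clock: 3.57
tcp_pos: [496.5, 20.5, 200.5]
ee_rot: [[-0.357, 0.934, 0.0], [0.934, 0.357, 0.0], [-0.0, 0.0, -1.0]]
force: [-0.7, 0.6, 0.2]
gripper_width: 85.1
```

```bash
cat >> h.py <<'E'
def pulleys(d,z):
    hsv=cv2.cvtColor(d['color'],cv2.COLOR_RGB2HSV)
    return cv2.inRange(hsv,(5,130,110),(20,255,255))
E
python3 - <<'E'
from h import *
w=grab('wrist','w2.png');st=observe();R=np.array(st['ee_rot']);print(st['clock'],st['tcp_pos'],np.round(R,3))
y=R[:,1];print('yaw',np.degrees(np.arctan2(y[1],y[0])))
uv=proj(w,[496.6,20.1,44]);print(uv)
hsv=cv2.cvtColor(w['color'],cv2.COLOR_RGB2HSV)
m=cv2.inRange(hsv,(5,130,60),(20,255,255))
n,l,sts,c=cv2.connectedComponentsWithStats(m)
for i in range(1,n):
    if sts[i][4]>200: print(sts[i],c[i],[np.median(hsv[...,k][l==i]) for k in (0,1,2)])
x,y=map(int,uv);a=cv2.imread('pics/w2.png')[y-50:y+50,x-60:x+60]
cv2.imwrite('pics/c2.png',cv2.resize(a,(720,600),interpolation=cv2.INTER_NEAREST));print('origin',x-60,y-50,'x6')
E
```

```text
3.6167 [496.57956733  20.35502369 200.45892324] [[-0.357  0.934  0.   ]
 [ 0.934  0.357  0.   ]
 [-0.     0.    -1.   ]]
yaw 20.906896495374355
[275.94347212 186.59911116]
[ 244  154   65   64 2126] [276.04327375 184.91204139] [np.float64(10.0), np.float64(178.0), np.float64(90.0)]
[377 249  43  49 414] [402.94202899 275.19565217] [np.float64(11.0), np.float64(187.0), np.float64(136.0)]
[ 510  317   50   46 1202] [539.08985025 337.50415973] [np.float64(12.0), np.float64(201.0), np.float64(139.0)]
origin 215 136 x6
```

View pics/c2.png

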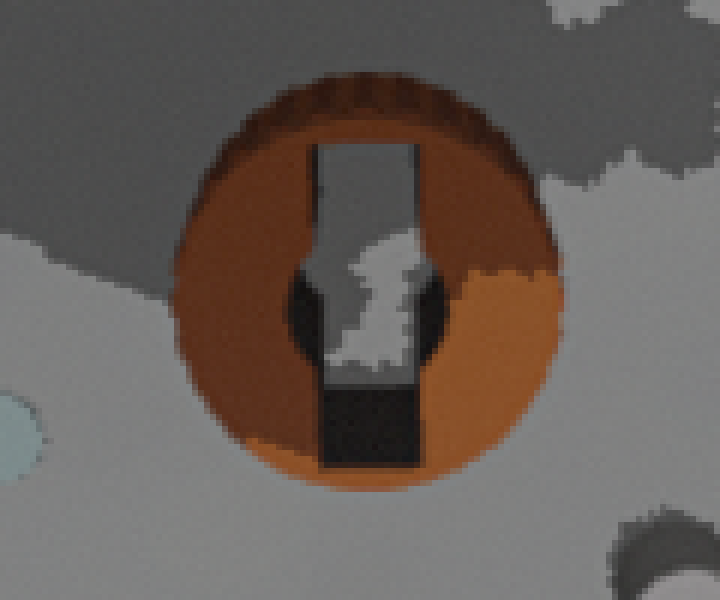

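The wrist view agrees with the top view on the pulley centre (275.8,186.3 against 275.9,186.6 expected); its slot is at −68.2°. Now I descend and grip.

Call:
drive_tool(motion=[0, 0, 0, 0, 0, 0.081, 85, 0, 0, 0, 0, 0, 0.081, 85, 0, 0, 0, 0, 0, 0.081, 85, 0, 0, 0, 0, 0, 0.081, 85, 0, 0, 0, 0, 0, 0.081, 85, 0, 0, 0, 0, 0, 0.081, 85, 0, 0, 0, 0, 0, 0, 85, 0, 0, 0, 0, 0, 0, 50, 0, 0, 0, 0, 0, 0, 50, 0, 0, 0, 0, 0, 0, 50, 0, 0, 0, 0, 0, 0, 50, 0, 0, 0, 0, 0, 0, 50, 0, 0, 0, 0, 0, 0, 50, 0, 0, 0, 0, 0, 0, 50, 0, 0, 0, 0, 0, 0, 50], squeeze=40)

```text
clock: 4.87
tcp_pos: [498.6, 19.7, 8.2]
ee_rot: [[-0.353, 0.935, 0.004], [0.935, 0.353, -0.0], [-0.001, 0.003, -1.0]]
force: [-1.1, 0.5, 6.6]
gripper_width: 61.0
```

Call:
drive_tool(motion=[0, 0, 0, 0, 0, -0.02, 50, 0, 0, 0, 0, 0, -0.08, 50, 0, 0, 0, 0, 0, -0.08, 50, 0, 0, 0, 0, 0, -0.08, 50, 0, 0, 0, 0, 0, -0.08, 50, 0, 0, 0, 0, 0, -0.08, 50, 0, 0, 0, 0, 0, 0, 50, 0, 0, 0, 0, 0, 0, 50])

```text
clock: 5.53
tcp_pos: [498.2, 19.7, 177.1]
ee_rot: [[-0.353, 0.936, 0.006], [0.936, 0.353, -0.0], [-0.002, 0.005, -1.0]]
force: [-0.3, 1.7, -0.6]
gripper_width: 61.4
```

```bash
python3 - <<'E'
from h import *
w=grab('wrist','w3.png');st=observe();print(st['tcp_pos'],np.round(st['ee_rot'],3),st['force'],st['gripper_width'])
a=cv2.imread('pics/w3.png');a=cv2.convertScaleAbs(a[100:320,170:390],alpha=1.8)
cv2.imwrite('pics/c3.png',cv2.resize(a,(600,600),interpolation=cv2.INTER_NEAREST))
E
```

```text
[496.80603156  19.74624392 174.62365011] [[-0.353  0.936  0.001]
 [ 0.936  0.353 -0.   ]
 [-0.001  0.001 -1.   ]] [ 0.61307736 -0.86965252 -1.89976416] 61.4721401023241
```

View pics/c3.png

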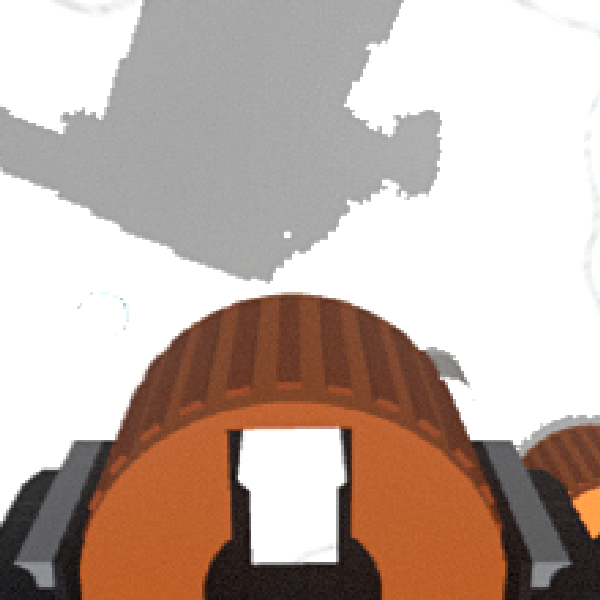

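The pulley is held upright with its slot along tool x. Now the grip offset.

```bash
python3 - <<'E'
from h import *
w=grab('wrist');st=observe();R=np.array(st['ee_rot']);p=np.array(st['tcp_pos']);print(p,np.round(R[:,1],3))
for dz in (36,38,40): print(dz,R.T@(ray(w,277,257.3,p[2]+dz)-p))
for i in range(3): get_image('top'); print(np.round(observe()['tcp_pos'],1))
E
```

```text
[495.95104027  19.8446317  173.04094415] [ 0.936  0.353 -0.001]
36 [ 25.81617855   1.13285411 -35.98448544]
38 [ 26.8925388    1.12208881 -37.98375619]
40 [ 27.96889905   1.11132351 -39.98302695]
[495.5  19.8 172.2]
[495.4  19.9 171.8]
[495.5  19.8 171.8]
```

Call:
drive_tool(motion=[0, 0, 0, 0.0587, 0.0529, 0, 50, 0, 0, 0, 0.0587, 0.0529, 0, 50, 0, 0, 0, 0.0587, 0.0529, 0, 50, 0, 0, 0, 0.0587, 0.0529, 0, 50, 0, 0, 0, 0.0587, 0.0529, 0, 50, 0, 0, 0, 0.0587, 0.0529, 0, 50, 0, 0, 0, 0.0587, 0.0529, 0, 50, 0, 0, 0, 0.0587, 0.0529, 0, 50, 0, 0, 0, 0.0587, 0.0529, 0, 50, 0, 0, -0.2156, 0, 0, 0, 50, 0, 0, -0.2156, 0, 0, 0, 50, 0, 0, -0.2156, 0, 0, 0, 50, 0, 0, -0.2156, 0, 0, 0, 50, 0, 0, -0.2156, 0, 0, 0, 50, 0, 0, -0.2156, 0, 0, 0, 50, 0, 0, -0.2156, 0, 0, 0, 50, 0, 0, -0.2156, 0, 0, 0, 50, 0, 0, -0.2156, 0, 0, 0, 50, 0, 0, 0, 0, 0, 0, 50, 0, 0, 0, 0, 0, 0, 50])

```text
clock: 7.45
tcp_pos: [599.8, 284.5, 172.3]
ee_rot: [[-0.981, 0.195, -0.002], [0.195, 0.981, -0.001], [0.002, -0.001, -1.0]]
force: [-0.3, -0.6, -1.3]
gripper_width: 61.2
```

```bash
python3 - <<'E'
from h import *
w=grab('wrist','w4.png');st=observe();R=np.array(st['ee_rot']);p=np.array(st['tcp_pos']);print(st['clock'],p,np.round(R,3),st['force'],st['gripper_width'])
print('yaw',np.degrees(np.arctan2(R[1,1],R[0,1])),'need tool',R.T@(np.array([599.2,284.5,0])-p))
a=cv2.imread('pics/w4.png');a=cv2.convertScaleAbs(a[190:350,190:364],alpha=2)
cv2.imwrite('pics/c4.png',cv2.resize(a,(652,600),interpolation=cv2.INTER_NEAREST))
E
```

```text
7.5 [599.87401381 284.54763196 172.69765581] [[-0.981  0.195 -0.002]
 [ 0.195  0.981 -0.001]
 [ 0.002 -0.001 -1.   ]] [ 0.48648875  0.39423361 -1.19328234] 61.13007069125825
yaw 78.73955773473946 need tool [3.57497548e-01 5.26235643e-03 1.72698608e+02]
```

View pics/c4.png

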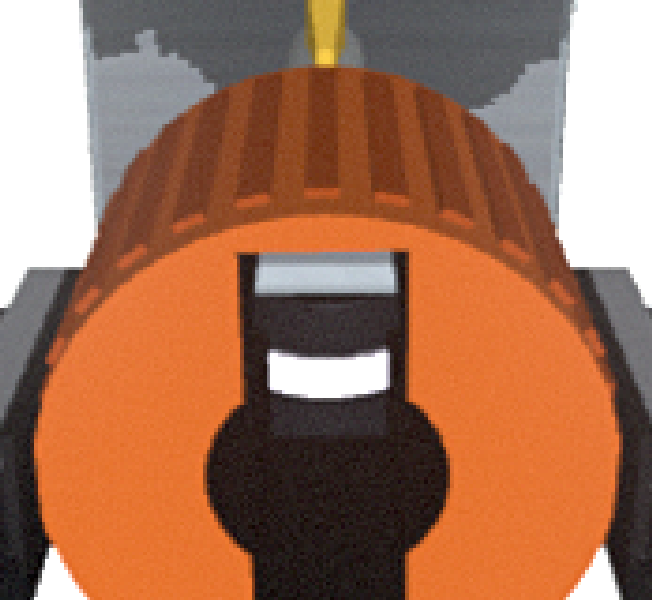

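The slot and brass key line up on the same column (crop x≈325). Now to lower it onto the shaft.

Call:
drive_tool(motion=[0, 0, 0, 0, 0, 0.02, 50, 0, 0, 0, 0, 0, 0.02, 50, 0, 0, 0, 0, 0, 0.02, 50, 0, 0, 0, 0, 0, 0.02, 50, 0, 0, 0, 0, 0, 0.0125, 50, 0, 0, 0, 0, 0, 0.0125, 50, 0, 0, 0, 0, 0, 0.0125, 50, 0, 0, 0, 0, 0, 0.0125, 50, 0, 0, 0, 0, 0, 0.0125, 50, 0, 0, 0, 0, 0, 0.0125, 50, 0, 0, 0, 0, 0, 0.0125, 50, 0, 0, 0, 0, 0, 0, 50])

```text
clock: 8.5
tcp_pos: [599.6, 284.4, 105.4]
ee_rot: [[-0.981, 0.193, -0.002], [0.193, 0.981, -0.001], [0.002, -0.001, -1.0]]
force: [-1.2, -0.1, -2.9]
gripper_width: 61.5
```

No contact force. Continuing to about TCP 81.

Call:
drive_tool(motion=[0, 0, 0, 0, 0, 0.01, 50, 0, 0, 0, 0, 0, 0.01, 50, 0, 0, 0, 0, 0, 0.01, 50, 0, 0, 0, 0, 0, 0.01, 50, 0, 0, 0, 0, 0, 0.01, 50, 0, 0, 0, 0, 0, 0.01, 50, 0, 0, 0, 0, 0, 0, 50, 0, 0, 0, 0, 0, 0, 50])

```text
clock: 9.17
tcp_pos: [600.1, 284.6, 82.5]
ee_rot: [[-0.981, 0.193, -0.001], [0.193, 0.981, -0.0], [0.001, -0.0, -1.0]]
force: [0.2, 0.2, -0.5]
gripper_width: 61.5
```

Call:
drive_tool(motion=[0, 0, 0, 0, 0, 0.005, 50, 0, 0, 0, 0, 0, 0.005, 50, 0, 0, 0, 0, 0, 0, 50, 0, 0, 0, 0, 0, 0, 85, 0, 0, 0, 0, 0, 0, 85, 0, 0, 0, 0, 0, 0, 85, 0, 0, 0, 0, 0, 0, 85, 0, 0, 0, 0, 0, 0, 85, 0, 0, 0, 0, 0, 0, 85])

```text
clock: 9.92
tcp_pos: [600.5, 284.8, 79.2]
ee_rot: [[-0.981, 0.193, 0.0], [0.193, 0.981, 0.0], [-0.0, 0.0, -1.0]]
force: [-0.6, 0.2, -0.8]
gripper_width: 84.9
```

Call:
drive_tool(motion=[0, 0, 0, 0, 0, -0.02, 85, 0, 0, 0, 0, 0, -0.06, 85, 0, 0, 0, 0, 0, -0.08, 85, 0, 0, 0, 0, 0, -0.08, 85, 0, 0, 0, 0, 0, -0.08, 85, 0, 0, 0, 0, 0, 0, 85, 0, 0, 0, 0, 0, 0, 85])

```text
clock: 10.5
tcp_pos: [602.0, 285.4, 211.5]
ee_rot: [[-0.981, 0.193, 0.007], [0.193, 0.981, 0.003], [-0.006, 0.004, -1.0]]
force: [-0.3, -0.7, -0.4]
gripper_width: 85.0
```

```bash
python3 - <<'E'
from h import *
w=grab('wrist','w5.png');st=observe();R=np.array(st['ee_rot']);p=np.array(st['tcp_pos']);print(st['clock'],p,np.round(R,3),st['gripper_width'],st['qpos'])
print('exp top centre',proj(w,[599.2,284.5,114]))
a=cv2.imread('pics/w5.png');a=cv2.convertScaleAbs(a[100:280,180:380],alpha=1.6)
cv2.imwrite('pics/c5.png',cv2.resize(a,(660,594),interpolation=cv2.INTER_NEAREST))
E
```

```text
10.55 [600.77425913 284.88650596 208.55517347] [[-0.981  0.193  0.002]
 [ 0.193  0.981  0.001]
 [-0.002  0.001 -1.   ]] 85.1103876949682 [ 3.62095774e-01  1.68900545e-01  1.63880197e+00 -6.49574717e-06
  1.33148489e+00 -1.01482389e+00]
exp top centre [274.54084917 202.49428419]
```

View pics/c5.png

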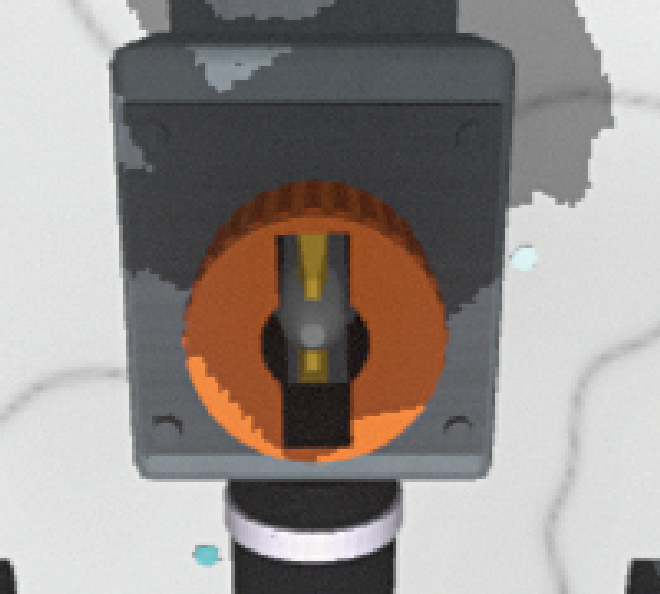

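Seated: in the crop the slot ends are at y≈235 and 447, centre about (312,341), with the keys inside the slot. Next, the angled pulley.

Call:
drive_tool(motion=[0, 0, 0, -0.0293, -0.0783, 0.002, 85, 0, 0, 0, -0.0293, -0.0783, 0.002, 85, 0, 0, 0, -0.0293, -0.0783, 0.002, 85, 0, 0, 0, -0.0293, -0.0783, 0.002, 85, 0, 0, 0, -0.0293, -0.0783, 0.002, 85, 0, 0, 0, -0.0293, -0.0783, 0.002, 85, 0, 0, 0, -0.0293, -0.0783, 0.002, 85, 0, 0, 0, -0.0293, -0.0783, 0.002, 85, 0, 0, 0, -0.0293, -0.0783, 0.002, 85, 0, 0, 0, -0.0293, -0.0783, 0.002, 85, 0, 0, 0, 0, 0, 0, 85, 0, 0, 0, 0, 0, 0, 85, 0, 0, 0, 0, 0, 0, 85])

```text
clock: 11.63
tcp_pos: [654.1, -44.8, 197.2]
ee_rot: [[-0.981, 0.193, -0.003], [0.193, 0.981, 0.001], [0.003, 0.0, -1.0]]
force: [-0.1, 0.1, 0.2]
gripper_width: 84.9
```

```bash
python3 - <<'E'
from h import *
w=grab('wrist','w6.png');st=observe();R=np.array(st['ee_rot']);p=np.array(st['tcp_pos']);print(st['clock'],p,np.round(R[:,1],3))
print('exp',proj(w,[654,-45,44]))
a=cv2.imread('pics/w6.png');a=cv2.convertScaleAbs(a[130:250,200:360],alpha=1.6)
cv2.imwrite('pics/c6.png',cv2.resize(a,(800,600),interpolation=cv2.INTER_NEAREST))
E
```

```text
11.6833 [654.27291352 -44.20790833 197.59131809] [0.192 0.981 0.   ]
exp [276.53531106 187.3528128 ]
```

View pics/c6.png

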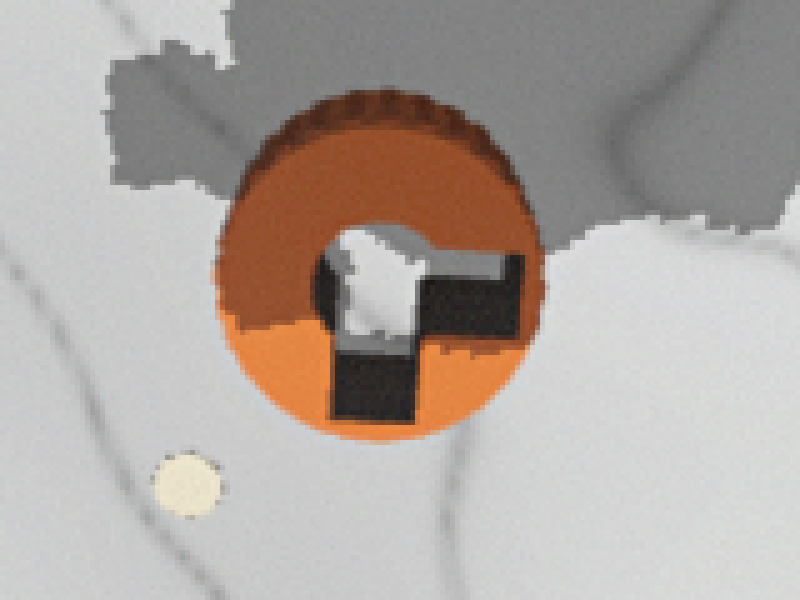

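The angled pulley is centred at px (276.1,186.9), within 1 mm of expected. Descend, grip, lift.

Call:
drive_tool(motion=[0, 0, 0, 0, 0, 0.0796, 85, 0, 0, 0, 0, 0, 0.0796, 85, 0, 0, 0, 0, 0, 0.0796, 85, 0, 0, 0, 0, 0, 0.0796, 85, 0, 0, 0, 0, 0, 0.0796, 85, 0, 0, 0, 0, 0, 0.0796, 85, 0, 0, 0, 0, 0, 0, 85, 0, 0, 0, 0, 0, 0, 50, 0, 0, 0, 0, 0, 0, 50, 0, 0, 0, 0, 0, 0, 50, 0, 0, 0, 0, 0, 0, 50, 0, 0, 0, 0, 0, 0, 50, 0, 0, 0, 0, 0, 0, 50, 0, 0, 0, 0, 0, 0, 50, 0, 0, 0, 0, 0, 0, 50])

```text
clock: 12.93
tcp_pos: [656.5, -45.3, 10.3]
ee_rot: [[-0.981, 0.193, 0.003], [0.193, 0.981, -0.0], [-0.003, 0.0, -1.0]]
force: [-0.6, 0.3, 6.6]
gripper_width: 61.2
```

Call:
drive_tool(motion=[0, 0, 0, 0, 0, -0.02, 50, 0, 0, 0, 0, 0, -0.08, 50, 0, 0, 0, 0, 0, -0.08, 50, 0, 0, 0, 0, 0, -0.08, 50, 0, 0, 0, 0, 0, 0, 50, 0, 0, 0, 0, 0, 0, 50, 0, 0, 0, 0, 0, 0, 50, 0, 0, 0, 0, 0, 0, 50])

```text
clock: 13.6
tcp_pos: [653.5, -45.0, 109.7]
ee_rot: [[-0.981, 0.193, -0.004], [0.193, 0.981, 0.001], [0.004, -0.0, -1.0]]
force: [0.2, -0.6, -1.1]
gripper_width: 61.6
```

Call:
drive_tool(motion=[0, 0, 0, 0.0101, -0.0717, 0, 50, 0, 0, 0, 0.0101, -0.0717, 0, 50, 0, 0, 0, 0.0101, -0.0717, 0, 50, 0, 0, 0, 0.0101, -0.0717, 0, 50, 0, 0, 0, 0.0101, -0.0717, 0, 50, 0, 0, 0, 0.0101, -0.0717, 0, 50, 0, 0, 0, 0.0101, -0.0717, 0, 50, 0, 0, 0, 0.0101, -0.0717, 0, 50, 0, 0, 0, 0, 0, 0, 50, 0, 0, 0, 0, 0, 0.0375, 50, 0, 0, 0, 0, 0, 0.0375, 50, 0, 0, 0, 0, 0, 0.0375, 50, 0, 0, 0, 0, 0, 0.0375, 50, 0, 0, 0, 0, 0, 0.0375, 50, 0, 0, 0, 0, 0, 0.0375, 50, 0, 0, 0, 0, 0, 0, 50, 0, 0, 0, 0, 0, 0, 50])

```text
clock: 15.02
tcp_pos: [578.2, -263.2, 20.0]
ee_rot: [[-0.981, 0.192, -0.003], [0.192, 0.981, 0.002], [0.003, 0.001, -1.0]]
force: [0.7, 0.5, -0.1]
gripper_width: 61.2
```

Lower gently, watching the force.

Call:
drive_tool(motion=[0, 0, 0, 0, 0, 0.005, 50, 0, 0, 0, 0, 0, 0.005, 50, 0, 0, 0, 0, 0, 0.0025, 50, 0, 0, 0, 0, 0, 0, 50, 0, 0, 0, 0, 0, 0, 50])

```text
clock: 15.43
tcp_pos: [579.4, -264.3, 17.5]
ee_rot: [[-0.981, 0.193, 0.001], [0.193, 0.981, -0.0], [-0.001, -0.0, -1.0]]
force: [0.5, -0.4, -1.1]
gripper_width: 61.2
```

Call:
drive_tool(motion=[0, 0, 0, 0, 0, 0.003, 50, 0, 0, 0, 0, 0, 0, 50, 0, 0, 0, 0, 0, 0, 85, 0, 0, 0, 0, 0, 0, 85, 0, 0, 0, 0, 0, 0, 85, 0, 0, 0, 0, 0, 0, 85, 0, 0, 0, 0, 0, 0, 85, 0, 0, 0, 0, 0, 0, 85, 0, 0, 0, 0, 0, -0.02, 85, 0, 0, 0, 0, 0, -0.05, 85, 0, 0, 0, 0, 0, -0.08, 85, 0, 0, 0, 0, 0, -0.08, 85, 0, 0, 0, 0, 0, -0.08, 85, 0, 0, 0, 0, 0, -0.08, 85, 0, 0, 0, 0, 0, 0, 85, 0, 0, 0, 0, 0, 0, 85, 0, 0, 0, 0, 0, 0, 85])

```text
clock: 16.85
tcp_pos: [578.9, -264.0, 171.9]
ee_rot: [[-0.981, 0.193, 0.0], [0.193, 0.981, -0.0], [-0.0, -0.0, -1.0]]
force: [-0.1, -0.5, -1.1]
gripper_width: 85.1
```

```bash
python3 - <<'E'
from h import *
t=grab('top','t7.png');s=grab('scene','s7.png');w=grab('wrist','w7.png');st=observe();print(st['clock'],st['tcp_pos'],st['force'],st['gripper_width'])
f=lambda a:cv2.convertScaleAbs(cv2.resize(a,(400,300),interpolation=cv2.INTER_CUBIC),alpha=1.5)
T,S,W=[cv2.imread(f'pics/{x}7.png') for x in'tsw']
u,v=proj(t,[599.2,284.5,114]).astype(int);g,h=proj(s,[599.2,284.5,90]).astype(int);a,b=proj(s,[577,-264,20]).astype(int);print(u,v,g,h,a,b)
c=lambda I,x,y:f(I[y-45:y+45,x-60:x+60])
cv2.imwrite('pics/c7.png',np.vstack([np.hstack([c(T,u,v),c(S,g,h)]),np.hstack([c(S,a,b),f(W)])]))
E
```

```text
17.0 [ 578.07411444 -263.53205648  169.60621048] [ 0.43228846 -0.27343242  0.32670157] 85.29473036853618
140 192 412 200 148 249
```

View pics/c7.png

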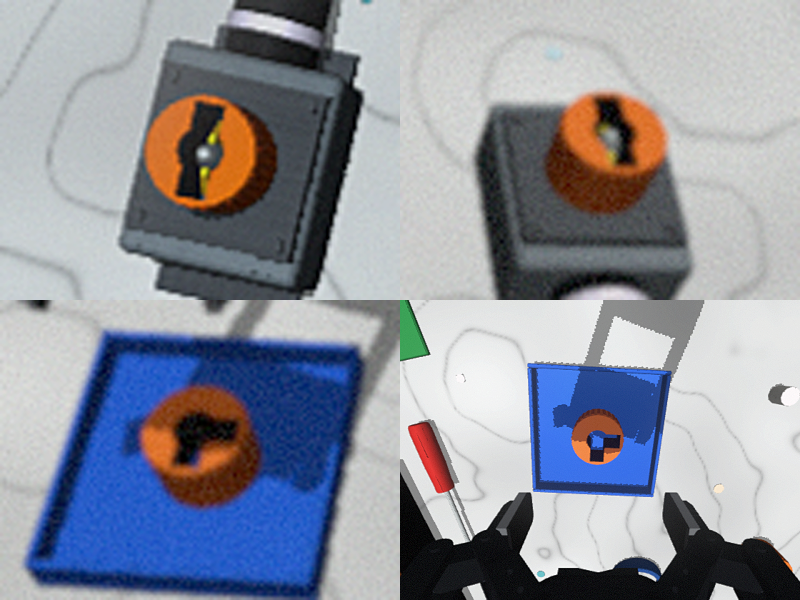

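Both look right: the drum lies flat on the gearbox (scene-crop rim centre about (613,143)), and the angled pulley is flat in the middle of the tray. One numeric height check on the seated pulley's rim, then hand in if it holds.

```bash
python3 - <<'E'
from h import *
s=grab('scene')
hsv=cv2.cvtColor(s['color'],cv2.COLOR_RGB2HSV)
for n,P,zs in(('seat',[599.2,284.5],(114,118,124)),('tray',[578,-263.5],(46,49,53))):
    u,v=proj(s,P+[zs[0]]).astype(int)
    for z in zs: print(n,z,proj(s,P+[z]).round(1))
    m=cv2.inRange(hsv,(3,120,100),(20,255,255)); b=m*0; b[v-25:v+40,u-30:u+30]=m[v-25:v+40,u-30:u+30]
    print(' bright-top bbox',cv2.boundingRect(b),'full',end=' ')
    m=cv2.inRange(hsv,(3,120,35),(20,255,255)); b=m*0; b[v-25:v+40,u-30:u+30]=m[v-25:v+40,u-30:u+30]
    print(cv2.boundingRect(b))
    for z in (zs[0],zs[1]): # expected outline of drum with top at z
        a=np.linspace(0,6.28,60); q=np.array([proj(s,[P[0]+32*np.cos(t),P[1]+32*np.sin(t),h]) for t in a for h in(z,z-44)])
        print('  expected full bbox top z',z,q.min(0).round(1),(q.max(0)-q.min(0)).round(1))
E
```

```text
seat 114 [415.7 193.8]
seat 118 [416.3 192.6]
seat 124 [417.2 190.8]
 bright-top bbox (401, 183, 31, 25) full (396, 183, 36, 36)
  expected full bbox top z 114 [394.2 181.5] [37.8 37.9]
  expected full bbox top z 118 [394.6 180.2] [38. 38.]
tray 46 [145.7 243.5]
tray 49 [145.4 242.7]
tray 53 [144.9 241.7]
 bright-top bbox (131, 241, 28, 16) full (131, 231, 34, 34)
  expected full bbox top z 46 [129.6 230.2] [36.6 37.7]
  expected full bbox top z 49 [129.2 229.4] [36.7 37.8]
```

```bash
python3 -c "
from h import *
print(finish_job())"
```

```text
the job is handed in; nothing more can be done
None
```

I seated the opposite-keyway pulley on the gearbox shaft, put the right-angle pulley in the blue tray, and handed the job in at about 17 s of the 54 s allowed. `finish_job` gives no verdict, so the result rests on my own checks.

- **Seated pulley:** In the last wrist close-up the keys lie inside the slot, and the slot lines up with them to the eye. The pulley's centre was within about 1 px (roughly 1 mm) of the shaft axis. Its outline in the scene view matched a pulley fully home (underside at z = 70 mm) to within 2 px. That check separates heights only to a few millimetres, because 4 mm of height shifts the outline by about 1.3 px.
- **Tray pulley:** It lies flat near the middle of the tray, released within about 2 mm of the tray centre I measured from the top camera. Its outline in the scene view matched a pulley lying on the tray floor to within 2 px.
- **Robot:** It was clear of everything, with the gripper open at about z = 170 mm. The largest force I read at the end of any move was about 7 N.

None of the final checks failed. Two earlier readings disagreed slightly: the straight pulley's slot angle was −65.8° from the top camera and −68.2° from the wrist camera. I used the wrist value, then a last check in the grip. The measured gripper position also wandered 1–3 mm after fast moves, so I let it settle for a row or two before the fine steps.

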